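Vent the lens dry-canister: bayonet lid to the halfway mark, and hold

TASK

Take the orange bayonet lid out of the cluttered parts box, lower it fully home into the slots of the grey dry-canister, and turn it clockwise (seen from above) against the spring to the blue vent mark, halfway to the lock; do not go on to the red mark, where the lock clicks. It springs back if let go, so finish while still gripping the lid, holding it still at the blue mark. Leave the other small things in the box and everything else on the desk where it stands.

Things in the scene. Friction and masses are not known exactly. Their poses are not given: they have to be found in the camera images.
- lid: orange lid, 90 g, in the box, plug down. Origin: centre of its plug's foot, z up. Plug 60 mm diameter, 20 long, foot chamfered 6. Lugs at +x and -x, 12 wide, reach 40 from the axis, 6.5 to 12.5 above origin. Disc 84 diameter, 20 to 26 above origin, white pointers at +-x. Half-turn symmetric
- lid_bar (a point): centre of the lid's upright grip bar, 39 mm above the lid's origin, same axes; bar 52 mm along x, 14 thick in y, from 13 below to 13 above this point; grip it across y. The disc lies under the bar
- canister: grey canister, black rim, blue band; fixed; 80 mm high, rim 108 across; origin under its centre, z up. Rim opening 67 diameter, slots for the lugs at +x and -x, 20 wide. Marks on both sides of the rim: white at the slots (lid enters, bar along x), blue 0.6 rad clockwise (vent), red 1.2 rad (lock). Lid home: its origin 60 mm above this one, disc on rim; lugs off the slots: 13.5 higher
- half_mark (a point): centre of the canister's rim top, its x axis pointing to a blue vent mark (z up): the lid's x axis must end along it, either way round
- valve_ring (a joint): turn of the sprung ring in the canister, rad, clockwise from above positive, 0 at rest. The lid's lugs turn it, with 3 mm play each side, so it lags the lid by about 0.08 rad: reads about 0.52 with the lid at the blue mark. Spring: 0.03 N m at 0, 0.07 N m at 0.6
- lock_pawl (a joint): outward travel of the lock's spring pawl, m; 0 at rest; a lug begins to press it from about 0.9 rad of lid turn on and it clicks into the lug's notch at 1.2 rad
- parts_box: shallow plywood box holding the lid and other small things, 160 x 160 x 40 mm high, walls and floor 5 mm; fixed; origin under its centre, on the desk. Box and canister may change places
- thread_spool: wooden bobbin of red thread, 28x28x36 mm, in the box; origin under its centre
- eraser: blue and white eraser, 19x42x12 mm, in the box
- sharpener: brass wedge sharpener, 16x26x13 mm, in the box
- fold_clip_1: black folding clip, 18x26x25 mm, in the box
- stone: grey field stone, 113x172x63 mm, bystander at the right; origin under its centre
- book_teal: teal book lying flat, 142x226x30 mm, bystander at the back; origin under its centre
- lens_case: round dark leather lens case, 59x54x76 mm, bystander at the back right; origin under its centre

How it is judged:
On the way, in this order (a step that is already met when the one before it is completed fails the run):
1. the orange lid has been lifted out of the box in the fingers (height (world z) of lid above 0.09 m and contact force between the fingers and lid above 1 N), for 0.1 s.
2. the lid is fully home in the slots, not yet turned (horizontal distance between lid and canister below 0.005 m and z of lid in the frame of canister below 0.063 m and angle between the z axis of lid and the z axis of canister, either way round below 0.08 rad and value of joint valve_ring below 0.25 rad), for 0.1 s.
At the end, for the whole second after the job is handed in: Lid fully home (within 5 mm of the axis, origin under 63 mm above the canister's, upright to 0.08 rad), its pointer within 0.15 rad of the blue mark, valve ring turned along (0.35 to 0.76 rad) and still, lock not pressed, fingers gripping the lid with over 2 N (horizontal distance between lid and canister below 0.005 m and z of lid in the frame of canister below 0.063 m and angle between the z axis of lid and the z axis of canister, either way round below 0.08 rad and angle between the x axis of lid and the x axis of half_mark, either way round below 0.15 rad and value of joint valve_ring between 0.35 and 0.76 rad and velocity of joint valve_ring between -0.1 and 0.1 rad/s and value of joint lock_pawl below 0.001 m and contact force between the fingers and lid above 2 N); the arm keeps its last pose, push and grip.
It fails at once if the lid is turned on into the lock (pawl pressed in over 1 mm, or valve ring past 1.0 rad) (value of joint lock_pawl above 0.001 m or value of joint valve_ring above 1 rad).
It fails at once if another thing is taken out of the box (height (world z) of any of thread_spool, eraser, sharpener, fold_clip_1 above 0.075 m or horizontal distance between any of thread_spool, eraser, sharpener, fold_clip_1 and parts_box above 0.115 m).
It fails at once if a bystander on the desk is pushed more than 3 cm (distance of any of stone, book_teal, lens_case from where it was at the start of the episode above 0.03 m).
It also fails if it takes over 38 s, if anything falls off the work surface, if the arm or the gripper's body presses on something with over 40 N, if the wrist force passes 120 N, or if a joint passes its speed limit or range.

ROBOT

A 6-joint arm with a two-finger parallel gripper is mounted at the origin on a cart in front of the work surface, level with it; the furniture and walls round the work are solid. World frame = base frame: x ahead of the robot, y to its left, z up, the work surface at z = 0. Lengths are in m, angles in rad, forces in N, time in s.
With the tool pointing down it reaches from about 0.275 to 1 m from the base axis. Payload 8.4 kg.
Tool frame: the origin (TCP) lies midway between the tips of the shut fingers; the grasp point (between the pads) lies 19 mm behind it; z points along the fingers, y is the line along which they close (so a half turn about z gives the same grasp; the last joint's range is limited). The gripper opens to 85 mm and grips with 20 to 120 N. Pads are 22 mm wide; open, the fingers measure 114 mm over their backs; the gripper's body (76 mm by 85 mm) begins 54 mm behind the grasp point. The pads swing forward as they close: fully open they stand 13 mm farther back than shut.
Start: joints at [1.322, 0.353, 1.633, -0, 1.155, -0.002], TCP at [0.153, 0.606, 0.231] pointing down, gripper open.
Joint ranges: [-2.63, 2.63], [-0.92, 2.1], [0.06, 2.66], [-1.3, 4.44], [0, 2.69], [-3.02, 3.02]. Speed limits (rad/s): [2.22, 2.22, 2.79, 3.14, 3.14, 3.14].

INTERFACE

Orientations are given as a 3x3 rotation matrix whose columns are the frame's x, y, z axes.
In Python, from workcell import arm, optics, job gives the robot as it stands (arm), with the cameras (optics) and the job (job).
- The arm moves only by the tool jog_arm, called as name([rows], argument=value, ...), one row to a line, values as JSON. Schema: {"type":"object","properties":{"plan":{"type":"array","items":{"type":"array","items":{"type":"number"},"minItems":4,"maxItems":4},"minItems":1,"maxItems":20},"jaw":{"type":"number"},"only":{"type":"string"},"quiet":{"type":"boolean"},"lines":{"type":"string"}},"required":["plan"],"additionalProperties":false}. plan is a list of rows, 1 to 20 of them, each of 4 numbers: dx, dy, dz in cm, then a turn about the tool's z in units of 0.05 rad; each row is the pose to reach, as a shift and turn from the pose commanded when the call began, along the tool's axes at that moment; what a row does not reach only later rows make up. A row lasts 1/10 s, in which the tool goes at most 0.05 m and 0.15 rad, less where a joint would pass 70% of its speed; a pose out of reach is approached as far as the arm can. jaw is the opening from 0.0 (shut) to 1.0 (fully open), set as the call begins (left out keeps the last). The fingers move at their own pace and stop on an object; the grip force is fixed at half the most. Time passes only in rows, so rows that do not move let the fingers close. The tool returns the time, the measured TCP pose, the force, the opening and the grip force at its end. only (a regular expression) keeps the lines of the reply that match it, lines (a string "A,B") keeps lines A to B, and quiet returns only ok. Input that does not fit is refused with a message, and nothing moves.
- arm.sense(): the state, without advancing time (a new reading comes with each control period).
- optics.camera(name): name is "side" or "top"; returns the picture (384x512x3 uint8, red, green, blue); there is no depth.
- optics.camera_params(name): a dict with "fx", "fy", "cx", "cy" (pixels), "R" (3x3) and "t" (3): a world point X has camera coordinates R X + t. Camera axes: x right, y down, z forward; pixel columns grow to the right and rows downward; lengths in m; the calibration is good to about 2 mm. A picture is of the moment at which its call begins. camera_params takes no time and is no camera call.
- job.finish_job(): hands the job in; it is judged then, once.
The state is a dict: "t": time; "joint_pos": joint angles; "joint_velocities": joint speeds; "joint_efforts": joint torques, N m; "position": TCP position; "eef_rot": TCP orientation; "ft_force": force on the tool from outside, world axes, zero at the start; "moment": the same for the moment, N m; "finger_gap": opening from 0.0 (shut) to 1.0 (fully open); "grip_force": force on a finger pad.
Only numpy, scipy, OpenCV 4.12 (cv2) and the standard library are available. Lean on these libraries where they do the work, as an engineer would, in place of code of your own. Each camera call takes 0.05 s, during which the arm holds its last target. There are 200 camera calls.

## Working session

There is one attempt and no reset: what is moved stays moved. The work goes in short steps, Python scripts to look and compute and a tool call to move; the robot and the scene stay as the last step left them, time stands still between calls to the robot, and variables do not carry over. Pictures are saved under pics/ and viewed, at most 10 in all, crops included, and the job is handed in when it is done.

```bash
ls; mkdir -p pics
```

Run:
```python
from workcell import arm, optics, job
import cv2,numpy as np
for n in("side","top"):
    im=optics.camera(n); cv2.imwrite(f"pics/{n}0.png",cv2.resize(im[:,:,::-1],(800,600),interpolation=cv2.INTER_CUBIC)); cv2.imwrite(f"raw_{n}0.png",im[:,:,::-1])
    p=optics.camera_params(n); print(n,p)
s=arm.sense(); print(s['position'],s['eef_rot'],s['finger_gap'],s['t'])
```

```text
pics
workcell.py
side {'fx': 494.86785409474396, 'fy': 494.86785409474396, 'cx': 248.9407127251409, 'cy': 190.54345446105538, 'R': array([[-0.8201686 , -0.57191781,  0.01528017],
       [-0.38308671,  0.52914343, -0.75713394],
       [ 0.42493299, -0.62683112, -0.65308093]]), 't': array([0.46099633, 0.31753142, 0.70803814])}
top {'fx': 485.0975883027911, 'fy': 485.0975883027911, 'cx': 258.9065119428905, 'cy': 192.35396835396, 'R': array([[-0.09808066, -0.99517486,  0.00267981],
       [-0.87738456,  0.08520026, -0.47216231],
       [ 0.46965574, -0.04866122, -0.88150756]]), 't': array([0.01302145, 0.56650369, 0.76999677])}
[0.15258925 0.6056658  0.23064326] [[-9.69696012e-01  2.44314456e-01 -3.00483842e-04]
 [ 2.44314641e-01  9.69695273e-01 -1.19758093e-03]
 [-1.20857090e-06 -1.23470205e-03 -9.99999238e-01]] 1.003103446893334 0.1
```

View pics/top0.png

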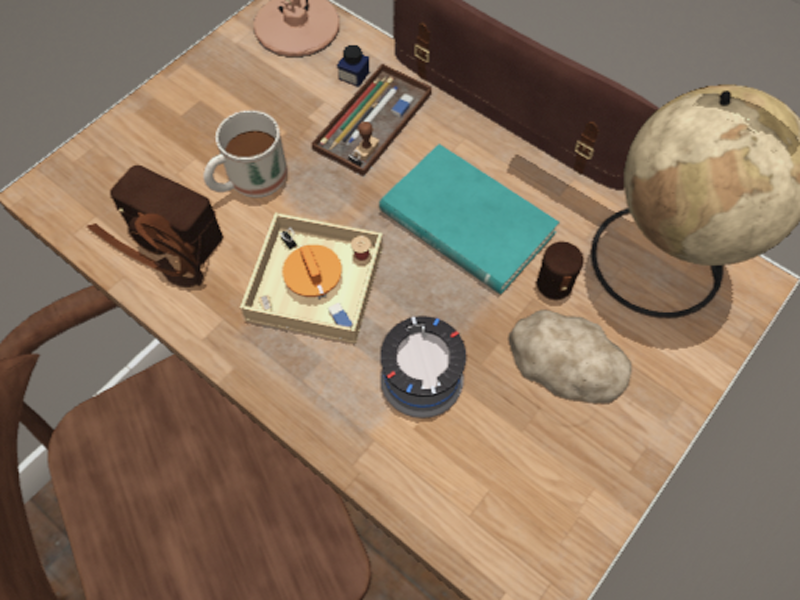

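View pics/side0.png

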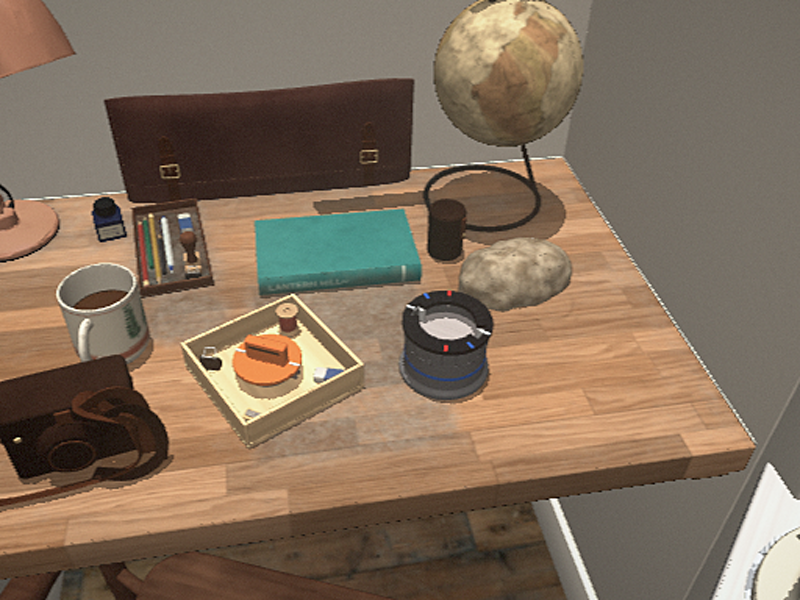

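The top view shows the box at about (312,277), the lid at (312,271) and the canister rim at (423,357), in 800x600 pixels. The side view shows the same layout, with the lid at (267,360) and the rim at (448,322). I'll zoom in to measure.

Run:
```python
import cv2,numpy as np
def c(n,x,y,w,h,s=7): 
    return cv2.resize(cv2.imread(f"raw_{n}0.png")[y:y+h,x:x+w],None,fx=s,fy=s,interpolation=cv2.INTER_CUBIC)
# lid crops (56x42), canister crops
r1=np.hstack([c("top",172,150,56,42),c("side",143,208,56,42)])
r2=np.hstack([c("top",242,200,56,42+0),c("side",254,184,56,42)])
im=np.vstack([r1,r2]);print(im.shape)
for k in range(0,im.shape[1],70): cv2.line(im,(k,0),(k,5),(0,255,0),1)
cv2.imwrite("pics/crop.png",im)
# orange mask moments
for n in("top","side"):
    raw=cv2.imread(f"raw_{n}0.png");hsv=cv2.cvtColor(raw,cv2.COLOR_BGR2HSV)
    m=cv2.inRange(hsv,(5,190,120),(15,255,255));k,l,st,ce=cv2.connectedComponentsWithStats(m)
    print(n,[(st[i].tolist(),ce[i].round(1)) for i in range(1,k) if st[i][4]>30])
```

```text
(588, 784, 3)
top []
side []
```

View pics/crop.png

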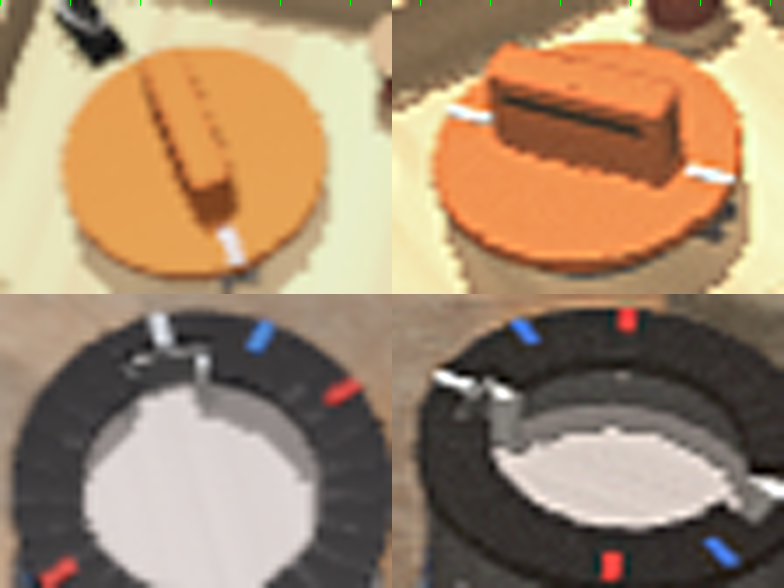

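The crop shows the disc with white pointers: side crop (470,113) and (709,175), top crop (231,247). The rim marks run white, blue, red, clockwise. Next I'll fit the poses.

Create h.py:
```python
import cv2,numpy as np
from workcell import arm, optics, job
P={n:optics.camera_params(n) for n in("side","top")}
def ray(n,uv,z):
    p=P[n];d=p['R'].T@np.array([(uv[0]-p['cx'])/p['fx'],(uv[1]-p['cy'])/p['fy'],1]);c=-p['R'].T@p['t']
    return (c+d*(z-c[2])/d[2])[:2]
def proj(n,X):
    p=P[n];q=np.atleast_2d(X)@p['R'].T+p['t'];return np.c_[p['fx']*q[:,0]/q[:,2]+p['cx'],p['fy']*q[:,1]/q[:,2]+p['cy']]
def blobs(im,lo,hi,box,mn=3):
    x,y,w,h=box;m=cv2.inRange(cv2.cvtColor(im[y:y+h,x:x+w],cv2.COLOR_BGR2HSV),lo,hi)
    k,l,s,c=cv2.connectedComponentsWithStats(m);return [(c[i]+[x,y],int(s[i][4])) for i in range(1,k) if s[i][4]>=mn]
```

Run:
```python
from h import *
from scipy.optimize import least_squares,minimize
np.set_printoptions(precision=4,suppress=True)
o={"top":(172,150),"side":(143-56,208)}
f=lambda n,u:(o[n][0]+(u[0]+.5)/7-.5,o[n][1]+(u[1]+.5)/7-.5)
a,b=ray("side",f("side",(470,113)),.031),ray("side",f("side",(709,175)),.031);c=ray("top",f("top",(231,247)),.031)
print("lid ptr mid",(a+b)/2,"sep",np.hypot(*(b-a)),"yaw",np.degrees(np.arctan2(*(b-a)[::-1])),"top ptr",c,"side ptr",b,a)
# silhouette fit
def sil(n,p):
    m=np.zeros((384*4,512*4),np.uint8);t=np.linspace(0,2*np.pi,80)
    D=np.vstack([np.c_[p[0]+.042*np.cos(t),p[1]+.042*np.sin(t),0*t+z] for z in(.025,.031)])
    R=np.array([[np.cos(p[2]),-np.sin(p[2])],[np.sin(p[2]),np.cos(p[2])]])
    B=np.array([np.r_[R@[sx*.026,sy*.007]+p[:2],z] for sx in(-1,1) for sy in(-1,1) for z in(.031,.057)])
    for X in(D,B): cv2.fillConvexPoly(m,cv2.convexHull(np.round((proj(n,X)+.5)*4-.5).astype(np.int32)),255)
    return cv2.resize(m,(512,384),interpolation=cv2.INTER_AREA)/255.
masks={}
for n,bx in(("top",(172,150,56,42)),("side",(143,208,56,42))):
    im=cv2.imread(f"raw_{n}0.png");h=cv2.cvtColor(im,cv2.COLOR_BGR2HSV);m=cv2.inRange(h,(4,110,70),(20,255,255));z=np.zeros_like(m);x,y,w,hh=bx;z[y:y+hh,x:x+w]=m[y:y+hh,x:x+w];masks[n]=cv2.morphologyEx(z,cv2.MORPH_CLOSE,np.ones((5,5)))/255.
cost=lambda p,N:sum(np.abs(sil(n,p)-masks[n]).sum() for n in N)
p0=np.r_[(a+b)/2,np.arctan2(*(b-a)[::-1])]
for N in(("top",),("side",),("top","side")):
    r=minimize(cost,p0,args=(N,),method="Nelder-Mead",options=dict(initial_simplex=p0+np.array([[0,0,0],[.006,0,0],[0,.006,0],[0,0,.2]])));print("lid",N,r.x,np.degrees(r.x[2]),r.fun)
# canister marks
obs=[]
for n,bx in(("top",(236,195,70,72)),("side",(250,180,70,52))):
    im=cv2.imread(f"raw_{n}0.png")
    for col,rs in(("b",[((105,120,120),(125,255,255))]),("r",[((0,150,120),(8,255,255)),((172,150,120),(180,255,255))])):
        for lo,hi in rs:
            for q,s in blobs(im,lo,hi,bx):
                g=ray(n,q,.08);print(n,col,q,s,g);obs.append((n,col,q,g))
import pickle;pickle.dump(obs,open("obs.pkl","wb"))
```

```text
lid ptr mid [0.689  0.0768] sep 0.07058904001430095 yaw -163.6673062649397 top ptr [0.6539 0.0665] side ptr [0.6551 0.0669] [0.7228 0.0867]
lid ('top',) [ 0.6871  0.0763 -2.6041] -149.20167030098375 59.65098039215686
lid ('side',) [ 0.6895  0.0766 -2.7471] -157.39919083036963 113.85882352941175
lid ('top', 'side') [ 0.6885  0.0768 -2.7877] -159.72399595962565 183.9058823529412
top b [278.8182 205.6364] 11 [ 0.5644 -0.0823]
top b [261.6429 248.1429] 14 [ 0.4775 -0.039 ]
top r [290.25  213.875] 8 [ 0.5441 -0.1027]
top r [249.9 239.7] 10 [ 0.497  -0.0183]
side b [272.75  188.875] 8 [ 0.5654 -0.0823]
side b [300.5 220.5] 10 [ 0.4782 -0.0384]
side r [287. 187.] 9 [ 0.5461 -0.1031]
side r [285.  222.5] 12 [ 0.498  -0.0179]
```

The manual's scale: shifts go in cm and turns go in units of 0.05 rad. Converting my numbers, 0.05 m is 5, -0.6487 m is -64.87, -0.53 rad is -10.6.

jog_arm([
  [-64.87, -38.21, 5, -10.6],
  [-64.87, -38.21, 5, -10.6],
  [-64.87, -38.21, 5, -10.6],
  [-64.87, -38.21, 5, -10.6],
  [-64.87, -38.21, 5, -10.6],
  [-64.87, -38.21, 5, -10.6],
  [-64.87, -38.21, 5, -10.6],
  [-64.87, -38.21, 5, -10.6],
  [-64.87, -38.21, 5, -10.6],
  [-64.87, -38.21, 5, -10.6],
  [-64.87, -38.21, 5, -10.6],
  [-64.87, -38.21, 5, -10.6],
  [-64.87, -38.21, 5, -10.6],
  [-64.87, -38.21, 5, -10.6],
  [-64.87, -38.21, 5, -10.6],
  [-64.87, -38.21, 5, -10.6],
  [-64.87, -38.21, 5, -10.6],
  [-64.87, -38.21, 5, -10.6],
  [-64.87, -38.21, 5, -10.6],
], jaw=0.5)

```text
t: 2.0
position: [0.6873, 0.0785, 0.1813]
eef_rot: [[-0.96, -0.281, -0.001], [-0.281, 0.96, 0.0], [0.001, 0.0, -1.0]]
ft_force: [0.1, 0.3, 0.8]
finger_gap: 0.499
grip_force: 0.0
```

Add to h.py:
```python
def delta(x,y,z,yaw_deg):
    "tool-axis shift and turn to bring TCP to x,y,z and tool y axis to yaw (mod 180)"
    s=arm.sense();R=s['eef_rot'];d=R.T@(np.array([x,y,z])-s['position'])
    c=np.degrees(np.arctan2(R[1,1],R[0,1]));t=(yaw_deg-c+90)%180-90
    print("d",d.round(4),"turn",round(-np.radians(t),4),"yaw",round(c,2),"pos",s['position'].round(4),"F",s['ft_force'].round(2),"M",s['moment'].round(3),"j",np.round(s['joint_pos'],2),"gap",round(s['finger_gap'],3),"grip",s['grip_force'],"t",s['t'])
```

```bash
python3 -c "from h import *;delta(.6883,.0767,.034,106.3)"
```

```text
d [-0.0006 -0.002   0.1473] turn 0.0001 yaw 106.3 pos [0.6873 0.0785 0.1813] F [0.15 0.28 0.79] M [-0.039  0.005  0.014] j [ 0.11  0.5   1.52  0.    1.12 -1.74] gap 0.499 grip 0.0 t 2.0
```

Scaled: 0.147 m is 14.7, 0.14 m is 14.

jog_arm([
  [-0.06, -0.2, 5, 0],
  [-0.06, -0.2, 9, 0],
  [-0.06, -0.2, 11.5, 0],
  [-0.06, -0.2, 13, 0],
  [-0.06, -0.2, 14, 0],
  [-0.06, -0.2, 14.7, 0],
  [-0.06, -0.2, 14.7, 0],
  [-0.06, -0.2, 14.7, 0],
])

```text
t: 2.8
position: [0.6903, 0.0755, 0.0354]
eef_rot: [[-0.96, -0.28, 0.002], [-0.28, 0.96, 0.0], [-0.002, -0.0, -1.0]]
ft_force: [0.9, 1.2, 0.2]
finger_gap: 0.499
grip_force: 0.0
```

jog_arm([
  [0, 0, 0, 0],
  [0, 0, 0, 0],
  [0, 0, 0, 0],
  [0, 0, 0, 0],
  [0, 0, 0, 0],
  [0, 0, 0, 0],
  [0, 0, 0, 0],
  [0, 0, 0, 0],
], jaw=0)

```text
t: 3.6
position: [0.6903, 0.0754, 0.0353]
eef_rot: [[-0.96, -0.279, 0.002], [-0.279, 0.96, 0.0], [-0.002, -0.0, -1.0]]
ft_force: [-0.6, 0.8, 6.6]
finger_gap: 0.149
grip_force: 59.5
```

```bash
python3 -c "from h import *;delta(.6883,.0767,.16,106.3)"
```

```text
d [ 0.0013  0.0018 -0.1247] turn -0.0013 yaw 106.22 pos [0.6903 0.0754 0.0353] F [-0.62  0.77  6.59] M [-0.054  0.056 -0.028] j [ 0.11  0.67  1.6  -0.    0.87 -1.75] gap 0.149 grip 59.482269287109375 t 3.6
```

jog_arm([
  [0, 0, -1.5, 0],
  [0, 0, -4, 0],
  [0, 0, -8, 0],
  [0, 0, -12, 0],
  [0, 0, -14, 0],
  [0, 0, -14, 0],
])

```text
t: 4.2
position: [0.6916, 0.0755, 0.1791]
eef_rot: [[-0.96, -0.279, 0.007], [-0.279, 0.96, 0.001], [-0.007, -0.001, -1.0]]
ft_force: [0.1, -0.0, -0.9]
finger_gap: 0.146
grip_force: 58.6
```

Run:
```python
from h import *
delta(.5214,-.0605,.175,98.0)
ims=[]
for n in("top","side"):
    im=optics.camera(n)[:,:,::-1];cv2.imwrite(f"raw_{n}1.png",im)
    s=arm.sense();q=proj(n,s['position'])[0].astype(int)-[50,65];print(n,q)
    ims.append(cv2.resize(im[q[1]:q[1]+130,q[0]:q[0]+100],None,fx=4,fy=4,interpolation=cv2.INTER_CUBIC))
cv2.imwrite("pics/lift.png",np.hstack(ims))
```

```text
d [ 0.2014 -0.083   0.0029] turn 0.1435 yaw 106.22 pos [0.6916 0.0755 0.1791] F [ 0.09 -0.02 -0.87] M [-0.046 -0.002 -0.011] j [ 0.11  0.51  1.52 -0.    1.11 -1.75] gap 0.146 grip 58.558205366134644 t 4.2
top [141  67]
side [113 102]
```

View pics/lift.png

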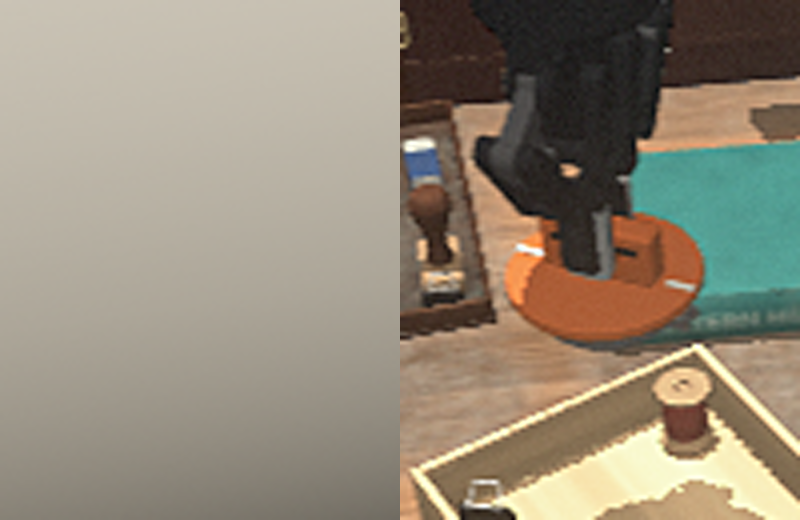

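The lid is lifted and gripped, with pointers at (529,249) and (681,286) in the crop. The top camera is blocked by the arm. Now I'll find the lid's offset from the TCP.

Run:
```python
from h import *
f=lambda u:(113+(u[0]-400+.5)/4-.5,102+(u[1]+.5)/4-.5)
a,b=[ray("side",f(u),.1748) for u in((529,249),(681,286))]
print((a+b)/2,np.hypot(*(b-a)),np.degrees(np.arctan2(*(a-b)[::-1])))
```

```text
[0.68753623 0.07711594] 0.07147771962977682 15.293054296656033
```

Scaled: 0.198 m is 19.8, -0.0855 m is -8.55, 0.14 rad is 2.8.

jog_arm([
  [4, -1.7, 0, 0.6],
  [8, -3.4, 0, 1.2],
  [12, -5.1, 0, 1.8],
  [16, -6.8, 0, 2.4],
  [18.5, -7.9, 1, 2.8],
  [19.8, -8.55, 2.5, 2.8],
  [19.8, -8.55, 3.8, 2.8],
  [19.8, -8.55, 3.8, 2.8],
  [19.8, -8.55, 3.8, 2.8],
])

```text
t: 5.2
position: [0.5236, -0.0616, 0.1356]
eef_rot: [[-0.99, -0.143, -0.001], [-0.143, 0.99, 0.0], [0.001, 0.0, -1.0]]
ft_force: [0.3, -0.7, -0.8]
finger_gap: 0.147
grip_force: 58.6
```

Run:
```python
from h import *
delta(.5254,-.0619,.14,98.2)
ims=[]
for n in("top","side"):
    im=optics.camera(n)[:,:,::-1];cv2.imwrite(f"raw_{n}2.png",im)
    q=proj(n,[.5254,-.0619,.1])[0].astype(int)-[33,50];print(n,q)
    ims.append(cv2.resize(im[q[1]:q[1]+100,q[0]:q[0]+66],None,fx=6,fy=6,interpolation=cv2.INTER_CUBIC))
cv2.imwrite("pics/hover.png",np.hstack(ims))
```

```text
d [-0.0017 -0.0006 -0.0044] turn 0.0005 yaw 98.23 pos [ 0.5236 -0.0616  0.1356] F [ 0.31 -0.69 -0.79] M [-0.04  -0.027  0.02 ] j [-0.12  0.32  1.93  0.    0.9  -1.83] gap 0.147 grip 58.57492804527283 t 5.2
top [238 169]
side [252 144]
```

View pics/hover.png

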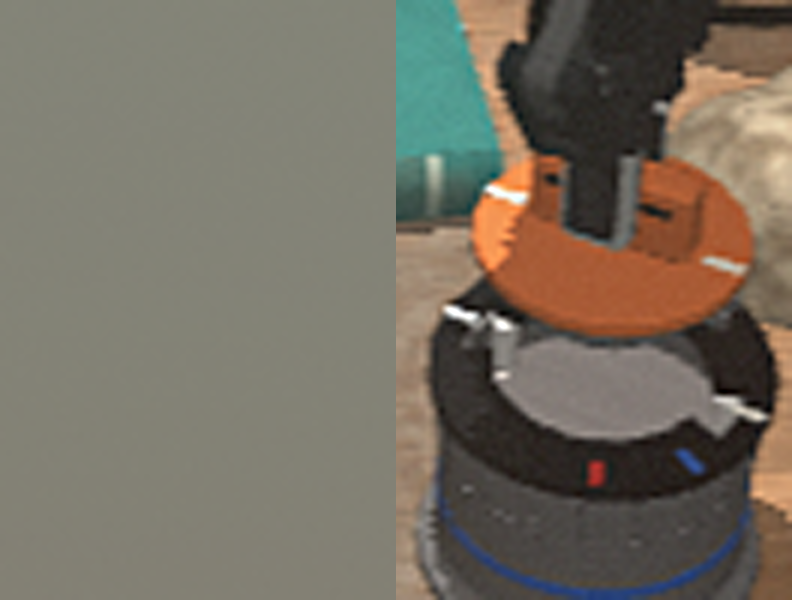

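The lid hovers over the canister with pointers at (505,195) and (724,265). The rim's white marks are at (461,316) and (742,408).

Run:
```python
from h import *
f=lambda u:(252+(u[0]-396+.5)/6-.5,144+(u[1]+.5)/6-.5)
for L,z in((((505,195),(724,265)),.1313),(((461,316),(742,408)),.08)):
    a,b=[ray("side",f(u),z) for u in L]
    print((a+b)/2,np.hypot(*(b-a)),np.degrees(np.arctan2(*(a-b)[::-1])))
```

```text
[ 0.52357916 -0.06253465] 0.07073229242434412 8.53267048954653
[ 0.52329755 -0.06041849] 0.09376758608743985 9.151612695344872
```

Scaled: 0.017 m is 1.7, 0.001 m is 0.1.

jog_arm([
  [0.1, 0.1, 1, 0],
  [0.1, 0.1, 1.7, 0],
  [0.1, 0.1, 1.7, 0],
  [0.1, 0.1, 1.7, 0],
])

```text
t: 5.7
position: [0.522, -0.0611, 0.119]
eef_rot: [[-0.99, -0.143, -0.001], [-0.143, 0.99, 0.0], [0.001, 0.0, -1.0]]
ft_force: [1.4, 0.7, -1.1]
finger_gap: 0.151
grip_force: 58.6
```

Run:
```python
from h import *
from scipy.optimize import minimize
delta(.5225,-.061,.10,98.2)
n="side";ims=[optics.camera(n)[:,:,::-1] for _ in range(2)];im=ims[1];cv2.imwrite("raw_side3.png",im);delta(.5225,-.061,.10,98.2)
s=arm.sense();Z=s['position'][2]-.0043
# fit disc silhouette (lower-visible part): orange mask convex hull vs disc
q=proj(n,[.5225,-.061,Z])[0]
m=cv2.inRange(cv2.cvtColor(im,cv2.COLOR_BGR2HSV),(2,120,50),(20,255,255));w=np.zeros_like(m);x,y=int(q[0])-30,int(q[1])-22;w[y:y+48,x:x+60]=m[y:y+48,x:x+60]
k,l,st,c=cv2.connectedComponentsWithStats(w);w=((l==1+np.argmax(st[1:,4]))*255).astype(np.uint8)
pts=np.argwhere(w)[:,::-1];h=cv2.convexHull(pts.astype(np.int32));hm=cv2.fillConvexPoly(np.zeros_like(m),h,255)/255.
def sil(p):
    a=np.zeros((384*4,512*4),np.uint8);t=np.linspace(0,2*np.pi,80)
    D=np.vstack([np.c_[p[0]+.042*np.cos(t),p[1]+.042*np.sin(t),0*t+z] for z in(Z-.006,Z)])
    cv2.fillConvexPoly(a,cv2.convexHull(np.round((proj(n,D)+.5)*4-.5).astype(np.int32)),255);return cv2.resize(a,(512,384),interpolation=cv2.INTER_AREA)/255.
p0=np.array([.5225,-.061]);r=minimize(lambda p:np.abs(sil(p)-hm).sum(),p0,method="Nelder-Mead",options=dict(initial_simplex=p0+np.array([[0,0],[.005,0],[0,.005]])))
print("disc",r.x,r.fun,hm.sum())
x,y=int(q[0])-33,int(q[1])-30;print(x,y)
cv2.imwrite("pics/low.png",cv2.resize(im[y:y+65,x:x+70],None,fx=9,fy=9,interpolation=cv2.INTER_CUBIC))
```

```text
d [-0.0005  0.0001  0.019 ] turn 0.0002 yaw 98.21 pos [ 0.522  -0.0611  0.119 ] F [ 1.41  0.68 -1.1 ] M [-0.001 -0.013 -0.007] j [-0.12  0.34  1.94  0.    0.86 -1.83] gap 0.151 grip 58.5654491186142 t 5.7
d [-0.0002  0.0002  0.0194] turn 0.0001 yaw 98.21 pos [ 0.5223 -0.0612  0.1194] F [-0.15 -0.15 -1.44] M [ 0.035 -0.044  0.021] j [-0.12  0.34  1.94  0.    0.86 -1.83] gap 0.148 grip 58.56505215167999 t 5.8
disc [ 0.52128013 -0.06157585] 79.29019607843136 1174.0
254 159
```

View pics/low.png

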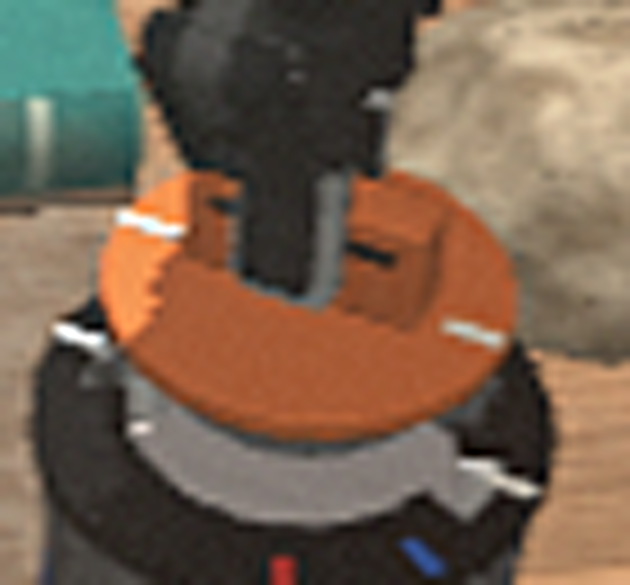

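The side view shows the lid just above the rim, pointers in line with the white marks and about 1 mm off in y. I'll lower it with that correction.

jog_arm([
  [0, 0.1, 0.5, 0],
  [0, 0.1, 1, 0],
  [0, 0.1, 1.4, 0],
  [0, 0.1, 1.8, 0],
  [0, 0.1, 2.1, 0],
  [0, 0.1, 2.4, 0],
  [0, 0.1, 2.6, 0],
  [0, 0.1, 2.6, 0],
])

```text
t: 6.6
position: [0.5218, -0.0603, 0.093]
eef_rot: [[-0.99, -0.143, -0.0], [-0.143, 0.99, 0.0], [0.0, 0.0, -1.0]]
ft_force: [-0.4, 0.2, -0.8]
finger_gap: 0.149
grip_force: 58.6
```

```bash
python3 -c "from h import *;delta(.522,-.0600,.0903,98.2)"
```

```text
d [-0.0002  0.0002  0.0027] turn 0.0001 yaw 98.21 pos [ 0.5218 -0.0603  0.093 ] F [-0.42  0.16 -0.79] M [-0.025 -0.058  0.016] j [-0.12  0.38  1.96 -0.    0.8  -1.83] gap 0.149 grip 58.56537222862244 t 6.6
```

Scaled: 0.0035 m is 0.35, 0.003 m is 0.3.

jog_arm([
  [0, 0, 0.1, 0],
  [0, 0, 0.2, 0],
  [0, 0, 0.3, 0],
  [0, 0, 0.35, 0],
  [0, 0, 0.35, 0],
  [0, 0, 0.35, 0],
])

```text
t: 7.2
position: [0.5221, -0.0602, 0.0903]
eef_rot: [[-0.99, -0.143, 0.0], [-0.143, 0.99, -0.0], [-0.0, -0.0, -1.0]]
ft_force: [-2.1, 0.9, 5.2]
finger_gap: 0.15
grip_force: 59.6
```

```bash
python3 -c "from h import *;delta(.522,-.0600,.0903,63.8)"
```

```text
d [ 0.      0.0003 -0.    ] turn 0.6005 yaw 98.21 pos [ 0.5221 -0.0602  0.0903] F [-2.07  0.94  5.2 ] M [-0.018  0.258 -0.05 ] j [-0.12  0.38  1.96 -0.    0.8  -1.83] gap 0.15 grip 59.57430839538574 t 7.2
```

jog_arm([
  [0, 0, 0, 0.8],
  [0, 0, 0, 1.6],
  [0, 0, 0, 2.6],
  [0, 0, 0, 3.6],
  [0, 0, 0, 4.6],
  [0, 0, 0, 5.6],
  [0, 0, 0, 6.6],
  [0, 0, 0, 7.6],
  [0, 0, 0, 8.6],
  [0, 0, 0, 9.6],
  [0, 0, 0, 10.6],
  [0, 0, 0, 11.4],
  [0, 0, 0, 11.9],
  [0, 0, 0, 12.1],
  [0, 0, 0, 12.1],
  [0, 0, 0, 12.1],
  [0, 0, 0, 12.1],
  [0, 0, 0, 12.1],
])

```text
t: 9.0
position: [0.5226, -0.0606, 0.0903]
eef_rot: [[-0.896, 0.445, 0.001], [0.445, 0.896, -0.001], [-0.001, 0.0, -1.0]]
ft_force: [-0.2, -2.6, 5.7]
finger_gap: 0.147
grip_force: 59.5
```

Run:
```python
from h import *
delta(.522,-.06,.0903,63.6)
im=optics.camera("side")[:,:,::-1];x,y=250,170
cv2.imwrite("pics/end.png",cv2.resize(im[y:y+65,x:x+70],None,fx=9,fy=9,interpolation=cv2.INTER_CUBIC))
```

```text
d [ 0.0008  0.0003 -0.    ] turn -0.0004 yaw 63.58 pos [ 0.5226 -0.0606  0.0903] F [-0.19 -2.63  5.74] M [-0.506  0.061  0.085] j [-0.12  0.38  1.96 -0.    0.79 -1.23] gap 0.147 grip 59.512338638305664 t 9.0
```

View pics/end.png

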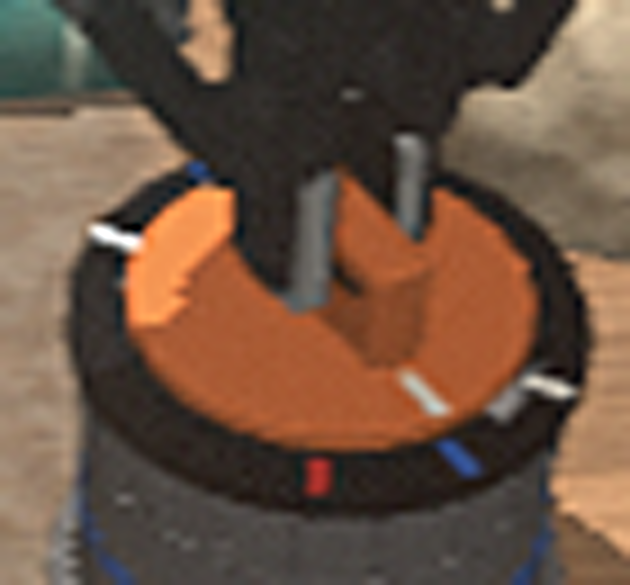

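The disc sits on the rim and the pointer (425,393) lines up with the blue mark (460,458). Grip is 59 N, so I'm handing in.

```bash
python3 -c "
from workcell import arm, optics, job
print(job.finish_job())"
```

```text
the job is handed in; nothing more can be done
None
```

I handed the job in at about 9 s of the 38 s allowed: the lid sits fully home on the canister, its pointer lines up with the blue vent mark in the last picture, and it is still gripped at about 59 N; the judged result was not shown.

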